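Set out a prescription at the herbal dispensary counter

ROBOT

A 6-joint arm with a two-finger parallel gripper is mounted at the origin on the work surface. World frame = base frame: x ahead of the robot, y to its left, z up, the work surface at z = 0. Lengths are in m, angles in degrees, forces in N, time in s.
With the tool pointing down it reaches from about 0.375 to 0.9 m from the base axis. Payload 3.1 kg.
Tool frame: the origin (TCP) lies between the finger pads; the fingertips stand 11 mm ahead of it and the grasp point (between the pads) lies 8 mm behind it; z points along the fingers, y is the line along which they close (so a half turn about z gives the same grasp; the last joint's range is limited). The gripper opens to 87 mm and grips with 3 to 60 N. Pads are 19 mm wide; open, the fingers measure 117 mm over their backs; the gripper's body (75 mm by 190 mm) begins 51 mm behind the grasp point.
Start: joints at [-87.577, 30.224, 82.088, -0, 67.689, -10.227], TCP at [0.137, -0.61, 0.234] pointing down, gripper open.
Joint ranges: [-176.69, 176.69], [-43.24, 126.21], [12.49, 139.97], [-82, 262], [0, 151.66], [-163.58, 163.58]. Speed limits (degrees/s): [159.86, 159.86, 180, 180, 180, 180].

INTERFACE

Orientations are given as a 3x3 rotation matrix whose columns are the frame's x, y, z axes.
In Python, from rig import bot, viewer, workorder, models gives the robot as it stands.
- The arm moves only by the shell command python3 -m jog 'ROWS'. ROWS is JSON, a list of rows, each a list of 7 numbers: the opening, from 0 (shut) to 1 (fully open), then the shift along the tool's x, y, z in m, then the turn, a rotation vector about the tool's x, y, z in degrees. In form: [[claw, x, y, z, ax, ay, az], ...]. A call has 1 to 20 rows; each row is the pose to reach, as a shift and turn from the pose commanded when the call began, along the tool's axes at that moment; what a row does not reach only later rows make up. A row lasts 1/8 s, in which the tool goes at most 62.5 mm and 10.7 degrees, less where a joint would pass 70% of its speed; a pose out of reach is approached as far as the arm can. A call with a gripper value outside its range is refused whole. The fingers move at their own pace and stop on an object; the grip force is fixed at half the most. Time passes only in rows, so rows that repeat a pose let the fingers close. It gives the time, the measured TCP pose, the force, the opening and the grip force at its end, in the units of the state.
- bot.read_state(): the state, without advancing time (a new reading comes with each control period).
- viewer.capture(name): name is "scene" or "top" or "wrist"; returns (picture, depth): 420x560x3 uint8, blue, green, red; 420x560 float32, m along the optical axis (not along the pixel's ray), 0 where there is no reading.
- viewer.camera_info(name): a dict with "fx", "fy", "cx", "cy" (pixels), "world_to_cam" (4x4, takes a point from world to camera coordinates). Camera axes: x right, y down, z forward; pixel columns grow to the right and rows downward; lengths in m; the calibration is good to about 2 mm. A picture is of the moment at which its call begins: read the wrist's pose just before it. camera_info takes no time and is no camera call; for the wrist camera it gives the pose at the moment of the call.
- workorder.hand_in(): hands the job in; it is judged then, once.
Trained networks look in the newest picture that a camera, given by its name, has taken for a name from the list of things; names that differ only in an ending like _2 or _b are one class to them, and where a whole thing is asked for, a point or a joint stands for the part that bears it (a point fixed in the world has none). Each returns a list of dicts, best first, with "p" (0 to 1); they miss things now and then, are a little off and sometimes report something else, mostly with a low value. They report only what shows in the picture. A call takes as long as a camera call. They do not tell look-alikes from the thing itself.
- models.outline_of(camera, thing): "mask" (420x560 bool, what is visible of it).
- models.tip_of(camera, thing): "xyz" ([x, y, z] in m, in world coordinates, good to about 4 mm: a listed point, or the origin of a listed thing).
The state is a dict: "time_s": time; "joint_positions": joint angles; "qvel": joint speeds; "tau": joint torques, N m; "position": TCP position; "tcp_rot": TCP orientation; "force": force on the tool from outside, world axes, zero at the start; "moment": the same for the moment, N m; "opening": opening from 0.0 (shut) to 1.0 (fully open); "grasp_force": force on a finger pad.
Only numpy, scipy, OpenCV 4.12 (cv2) and the standard library are available. Lean on these libraries where they do the work, as an engineer would, in place of code of your own. Each camera call takes 0.05 s, during which the arm holds its last target. There are 200 camera calls.

TASK

Set up the counter for the next prescription: take the prescription board out of the file sorter and lean it on the easel, its foot behind the easel's front lip and its top back against the backrest, paper side to the front as it is now. Pull open the top drawer of the drawer unit, set every granule box from it out side by side on the sloped rack, each lying flat on the deck on its underside, lid up, long side running straight up the slope and its lower short end down against the front lip, then push the drawer fully shut. Leave the brass pan and the white jar where they are.

Things in the scene. Friction and masses are not known exactly. Their poses are not given: they have to be found in the camera images.
- box0: white plastic granule box, grey lid, the two ends alike: 60 mm long (x), 34 mm wide (y), 38 mm high (z), about 80 g, plain upright sides, so it can be pinched across the 34 or the 60 mm; origin at the centre of its underside, z up. Three to five boxes stand in the top drawer, about 66 mm apart, long side roughly front to back; one that reads None before anything is held is absent
- box1: white plastic granule box, grey lid, the two ends alike: 60 mm long (x), 34 mm wide (y), 38 mm high (z), about 80 g, plain upright sides, so it can be pinched across the 34 or the 60 mm; origin at the centre of its underside, z up. Three to five boxes stand in the top drawer, about 66 mm apart, long side roughly front to back; one that reads None before anything is held is absent
- box2: white plastic granule box, grey lid, the two ends alike: 60 mm long (x), 34 mm wide (y), 38 mm high (z), about 80 g, plain upright sides, so it can be pinched across the 34 or the 60 mm; origin at the centre of its underside, z up. Three to five boxes stand in the top drawer, about 66 mm apart, long side roughly front to back; one that reads None before anything is held is absent
- box3: white plastic granule box, grey lid, the two ends alike: 60 mm long (x), 34 mm wide (y), 38 mm high (z), about 80 g, plain upright sides, so it can be pinched across the 34 or the 60 mm; origin at the centre of its underside, z up. Three to five boxes stand in the top drawer, about 66 mm apart, long side roughly front to back; one that reads None before anything is held is absent
- box4: white plastic granule box, grey lid, the two ends alike: 60 mm long (x), 34 mm wide (y), 38 mm high (z), about 80 g, plain upright sides, so it can be pinched across the 34 or the 60 mm; origin at the centre of its underside, z up. Three to five boxes stand in the top drawer, about 66 mm apart, long side roughly front to back; one that reads None before anything is held is absent
- cab_drawer0 (a joint): opening of the top drawer in m: 0 fully shut, 0.158 at its stop; it slides straight out towards the front (-x of point drawer_floor), with dry friction of about 1 N and light damping, and stays where it is left; it may start up to 15 mm ajar
- cab_drawer0_handle (a point): middle of the top drawer's handle: a level round steel bar 11 mm thick, 120 mm long (along y), its axis 35 mm in front of the drawer's face and 38 mm below the unit's top; x points into the unit, z up. It can be pinched from above, one finger between bar and face
- drawer_floor (a point): centre of the top drawer's inner floor, moving with the drawer; x points into the unit, y to the left seen from the front, z up. The inside measures 155 mm (x) by 358 mm (y), its walls are 50 mm high; along all four walls runs a moulded shoulder 23 mm wide and 10 mm high, so the boxes stand in a flat space of 109 by 312 mm; floor at 92 mm above the counter
- cab: bench-top unit of two drawers, dark brown, steel bar handles, fixed: 200 mm deep (x), 400 mm wide (y), 164 mm high; origin at the centre of its underside, front faces -x. The lower drawer is not needed. With the top drawer at its stop, the whole inside of the drawer is clear of the carcass top
- deck: sloped white deck of the steel rack, fixed, 20 degrees to the counter: origin on its upper surface, middle of the low front edge, at the lip's inner face, 100 mm above the counter; x runs up the slope, y left along the rack, z the deck's normal. Free deck 78 mm (x) by 350 mm (y); front lip and back stop 12 mm high, end cheeks 22 mm high. Boxes do not slide down by themselves
- easel: dark steel easel, fixed: base plate 100 (x) by 130 mm (y), 6 mm thick; front lip's inner face at x = -40 mm, its top 14 mm above the plate; flat backrest 90 mm wide, 80 mm long, its front face rising from x = -20 mm on the plate and leaning 20 degrees back to +x. Origin at the centre of its underside, front faces -x
- board: prescription board: brown hardboard 6 mm thick (x), 100 mm wide (y), 125 mm high (z), paper on its front (-x) face, about 120 g; a steel clip bar 12 mm thick, 60 mm wide covers the top 24 mm in the middle: pinch it there. Origin at the middle of its foot, z up along the board. Starts in the sorter's front slot, within 0.1 rad of vertical
- sorter: aluminium file sorter, fixed: base 60 (x) by 124 mm (y), 6 mm thick; three upright plates 4 mm thick at x = -14, 0 and 14 mm, tops 51 mm above the counter, make two slots 10 mm wide; the board stands in the front one. Origin at the centre of its underside, front faces -x
- pan: round brass scale pan, 120 mm across, 18 mm high, loose on the counter: to be left alone; origin at the centre of its underside
- jar: white lidded jar, 70 mm across, 110 mm high, loose on the counter: to be left alone; origin at the centre of its underside
Mind the look-alikes: they are no part of the job. What is shaped like the easel but purple is not meant. Of the things that look like the board, the larger one is meant.

How it is judged (in metres and radians):
On the way:
1. the top drawer has been pulled open by at least 100 mm (value of joint cab_drawer0 above 0.1 m), for 0.2 s.
At the end, for the whole second after the job is handed in: each present box at rest flat on the deck (5 mm, 0.1 rad), lid up, long side within 0.2 rad of up-slope, lower end within 12 mm of the lip; board's foot between lip and backrest, 22 mm of the middle, 0.15 rad of square, leaning back 13 to 34 deg, paper to the front; drawer shut within 6 mm (x of box0 in the frame of deck between 0.022 and 0.042 m and y of box0 in the frame of deck between -0.16 and 0.16 m and z of box0 in the frame of deck between -0.004 and 0.005 m and angle between the z axis of each of box0, box1, box2, box3, box4 and the z axis of deck, either way round below 0.1 rad and angle between the x axis of each of box0, box1, box2, box3, box4 and the x axis of deck, either way round below 0.2 rad and angle between each of box0, box1, box2, box3, box4's own z axis and vertical below 0.6 rad and linear speed of each of box0, box1, box2, box3, box4, board below 0.02 m/s and x of box1 in the frame of deck between 0.022 and 0.042 m and y of box1 in the frame of deck between -0.16 and 0.16 m and z of box1 in the frame of deck between -0.004 and 0.005 m and x of box2 in the frame of deck between 0.022 and 0.042 m and y of box2 in the frame of deck between -0.16 and 0.16 m and z of box2 in the frame of deck between -0.004 and 0.005 m and x of box3 in the frame of deck between 0.022 and 0.042 m and y of box3 in the frame of deck between -0.16 and 0.16 m and z of box3 in the frame of deck between -0.004 and 0.005 m and x of box4 in the frame of deck between 0.022 and 0.042 m and y of box4 in the frame of deck between -0.16 and 0.16 m and z of box4 in the frame of deck between -0.004 and 0.005 m and x of board in the frame of easel between -0.048 and -0.018 m and y of board in the frame of easel between -0.022 and 0.022 m and z of board in the frame of easel between 0.002 and 0.014 m and angle between board's own x axis and vertical between 1.79 and 2.16 rad and angle between the y axis of board and the y axis of easel, either way round below 0.15 rad and value of joint cab_drawer0 below 0.006 m); the robot touches nothing.
It fails at once if the pan is disturbed (moved more than 30 mm) (distance of pan from where it was at the start of the episode above 0.03 m).
It fails at once if the jar is disturbed (moved more than 30 mm) (distance of jar from where it was at the start of the episode above 0.03 m).
Of box0, box1, box2, box3, box4 only 3 to 5 are there at a start; the rules pass over those that are not, and their reading is None.
At some moment in a run one of box0, box1, box2, box3, box4 may be knocked a few centimetres aside while the robot is not near it.
It also fails if it takes over 210 s, if anything falls off the work surface, if the arm or the gripper's body presses on something with over 40 N, if the wrist force passes 120 N, or if a joint passes its speed limit or range.

## Working session

There is one attempt and no reset: what is moved stays moved. The work goes in short steps, Python scripts to look and compute and a shell command to move; the robot and the scene stay as the last step left them, time stands still between calls to the robot, and variables do not carry over. Pictures are saved under pics/ and viewed, at most 14 in all, crops included, and the job is handed in when it is done.

```bash
ls; mkdir -p pics
cat > h.py <<'E'
import numpy as np, cv2
from rig import bot, viewer, workorder, models
def snap(c,fn=None):
    i=viewer.camera_info(c); im,d=viewer.capture(c)
    if fn: cv2.imwrite('pics/'+fn,im)
    return i,im,d
def cloud(i,d):
    v,u=np.mgrid[:d.shape[0],:d.shape[1]]
    P=np.stack([(u-i['cx'])/i['fx']*d,(v-i['cy'])/i['fy']*d,d],-1)
    M=np.linalg.inv(np.array(i['world_to_cam'])); W=P@M[:3,:3].T+M[:3,3]
    W[d<=0]=np.nan; return W
def proj(i,p):
    q=np.array(i['world_to_cam'])@np.r_[p,1]; return i['fx']*q[0]/q[2]+i['cx'],i['fy']*q[1]/q[2]+i['cy']
E
python3 - <<'E'
from h import *
np.set_printoptions(precision=4,suppress=True)
for c in ('scene','top'):
    i,im,d=snap(c,c+'0.png')
    print(c,i)
    for t in ['board','easel','sorter','deck','cab','cab_drawer0_handle','drawer_floor','pan','jar','box0','box1','box2','box3','box4']:
        try:
            r=models.tip_of(c,t); print(t,[(round(x['p'],2),np.round(x['xyz'],3),np.round(proj(i,x['xyz']))) for x in r])
        except Exception as e: print(t,e)
s=bot.read_state();print(s)
E
```

```text
pics
scene {'fx': 380.10664755887655, 'fy': 380.10664755887655, 'cx': 279.59533195834774, 'cy': 207.12078313014285, 'world_to_cam': array([[-0.7014,  0.7127,  0.006 ,  0.3202],
       [ 0.6042,  0.5991, -0.5253, -0.2592],
       [-0.378 , -0.3649, -0.8509,  1.2865],
       [ 0.    ,  0.    ,  0.    ,  1.    ]])}
board [(0.62, array([ 0.304, -0.321,  0.   ]), array([244., 128.])), (0.6, array([ 0.416, -0.308,  0.008]), array([221., 147.])), (0.56, array([0.559, 0.2  , 0.125]), array([310., 263.]))]
easel [(0.77, array([ 0.425, -0.09 ,  0.002]), array([266., 188.])), (0.55, array([ 0.236,  0.253, -0.003]), array([395., 220.]))]
sorter [(0.75, array([ 0.423, -0.315,  0.005]), array([218., 147.])), (0.66, array([ 0.423, -0.091,  0.   ]), array([266., 188.]))]
deck [(0.87, array([ 0.594, -0.197,  0.099]), array([194., 182.]))]
cab [(0.9, array([0.701, 0.232, 0.005]), array([277., 330.]))]
cab_drawer0_handle [(0.62, array([0.559, 0.2  , 0.122]), array([310., 264.]))]
drawer_floor []
pan [(0.64, array([ 0.522, -0.46 ,  0.   ]), array([167., 141.]))]
jar [(0.82, array([ 0.506,  0.504, -0.001
[... 1021 characters left out ...]
464, -0.002]), array([423., 198.]))]
jar [(0.8, array([0.506, 0.502, 0.002]), array([146., 208.]))]
box0 []
box1 []
box2 []
box3 []
box4 []
{'time_s': 1.5, 'joint_positions': array([-87.5745,  30.2245,  82.0905,  -0.0011,  67.6887, -10.227 ]), 'qvel': array([-0.0214,  0.0375,  0.0202,  0.1097, -0.0498, -0.0191]), 'tau': array([ -0.0006, -44.0012, -17.6981,   0.0635,   0.0505,  -0.    ]), 'position': array([ 0.1369, -0.6098,  0.2335]), 'tcp_rot': array([[ 0.9757,  0.219 , -0.    ],
       [ 0.219 , -0.9757,  0.0001],
       [-0.    , -0.0001, -1.    ]]), 'force': array([ 0.602 , -0.5106, -1.0951]), 'moment': array([-0.0035,  0.0089,  0.0211]), 'grasp_force': 0.0, 'opening': 1.003532678184458}
```

View pics/scene0.png

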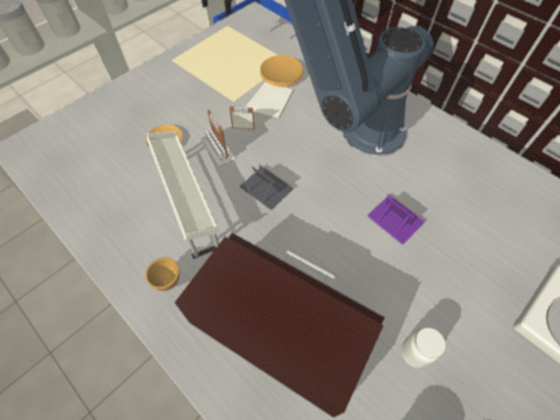

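View pics/top0.png

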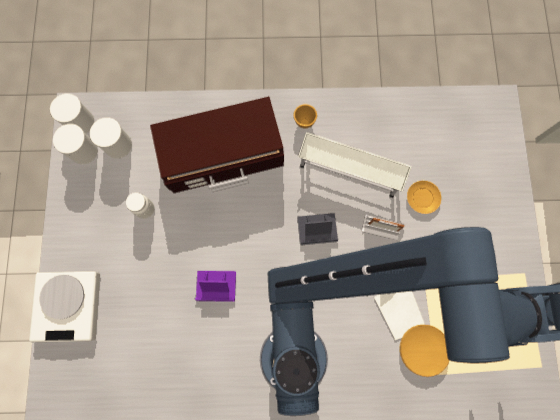

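Scene: a larger brown board stands in the aluminium sorter at about (218,135); a smaller look-alike is at (242,118). The dark easel is at (266,187) and the purple look-alike at (396,218). The rack is at (182,185), the drawer unit at (280,325) and its handle at (310,264). I choose the sorter board and the dark easel, and check both in one crop.

```bash
cat > m.py <<'E'
from h import *
np.set_printoptions(precision=4,suppress=True)
def rectfit(P):
    (c,s,a)=cv2.minAreaRect((P[:,:2]*1000).astype(np.float32)); return np.round(c,1),np.round(s,1),round(a,2)
if __name__=='__main__':
    i,im,d=snap('scene'); W=cloud(i,d)
    cv2.imwrite('pics/crop1.png',cv2.resize(im[80:240,130:330],None,fx=4,fy=4,interpolation=cv2.INTER_CUBIC)[:600])
    j,im2,d2=snap('top'); W2=cloud(j,d2)
    for c,Wc,inf in(('scene',W,i),('top',W2,j)):
      for t in ['board','easel','sorter','deck','cab','cab_drawer0_handle','pan','jar']:
        for r in models.outline_of(c,t)[:3]:
            P=Wc[r['mask']]; P=P[~np.isnan(P[:,0])]
            if len(P)<10: continue
            P=P[P[:,2]>0.004] if len(P)>20 else P
            if len(P)<10: continue
            C=np.median(P,0); U=np.linalg.svd(P-P.mean(0),full_matrices=False)[2]
            print(c,t,round(r['p'],2),len(P),'med',C,'zrange',np.percentile(P[:,2],[2,98]),'rect',*rectfit(P),'n',U[2])
E
python3 m.py
```

```text
scene board 0.91 482 med [ 0.3078 -0.3208  0.0541] zrange [0.0066 0.095 ] rect [ 306.9 -321.9] [14.2 75.8] 39.32 n [-0.7643 -0.6448  0.0025]
scene board 0.62 256 med [ 0.4264 -0.2946  0.1031] zrange [0.045  0.1327] rect [ 421.5 -303.7] [97.3 11.8] 74.58 n [ 0.9696 -0.2445  0.0124]
scene easel 0.74 1189 med [0.2466 0.2575 0.0074] zrange [0.0041 0.0801] rect [241.4 254.1] [126.9  98.3] 87.89 n [0.196  0.0528 0.9792]
scene easel 0.65 980 med [ 0.4296 -0.0858  0.007 ] zrange [0.0041 0.0793] rect [426.4 -90.6] [ 98.2 130. ] 4.15 n [ 0.0245 -0.019  -0.9995]
scene sorter 0.74 408 med [ 0.4393 -0.2927  0.0201] zrange [0.0041 0.0518] rect [ 429.6 -308.2] [122.2  57.4] 77.13 n [ 0.9617 -0.1113  0.2505]
scene deck 0.89 3654 med [ 0.6319 -0.1967  0.1139] zrange [0.0991 0.1393] rect [ 609.1 -253.6] [454.2  92.4] 69.14 n [ 0.3343 -0.12   -0.9348]
scene cab 0.87 20398 med [0.7101 0.2546 0.1633] zrange [0.048  0.1663] rect [682.2 201.2] [248.6 457.3] 13.54 n [0.1076 0.024  0.9939]
scene cab_drawer0_handle 0.65 1535 med [0.5889 0.2158 0.1502] zrange [0.1266 0.1538] rect [585.8 208.3] [ 64.1 390.9] 13
[... 1266 characters left out ...]
0.9464]
top deck 0.62 852 med [ 0.414  -0.0867  0.0128] zrange [0.0043 0.0813] rect [420.4 -88.4] [100.1 129.4] 4.68 n [-0.3407 -0.0063  0.9402]
top cab 0.65 9088 med [0.6683 0.2327 0.162 ] zrange [0.0363 0.17  ] rect [670.6 243.5] [251.4 424.2] 13.38 n [-0.2698 -0.0664  0.9606]
top cab_drawer0_handle 0.67 1828 med [0.5941 0.2152 0.1352] zrange [0.059  0.1576] rect [591.1 212.6] [ 83.3 392.7] 13.99 n [-0.9717 -0.2262 -0.0678]
top pan 0.63 647 med [ 0.5245 -0.4618  0.0099] zrange [0.0042 0.0215] rect [ 521.5 -458.3] [116.4 113.8] 69.54 n [-0.0044 -0.0018 -1.    ]
top jar 0.83 524 med [0.4948 0.4945 0.104 ] zrange [0.0147 0.1151] rect [500.8 502.8] [66.4 66.9] 88.05 n [ 0.5564  0.7268 -0.4027]
```

View pics/crop1.png

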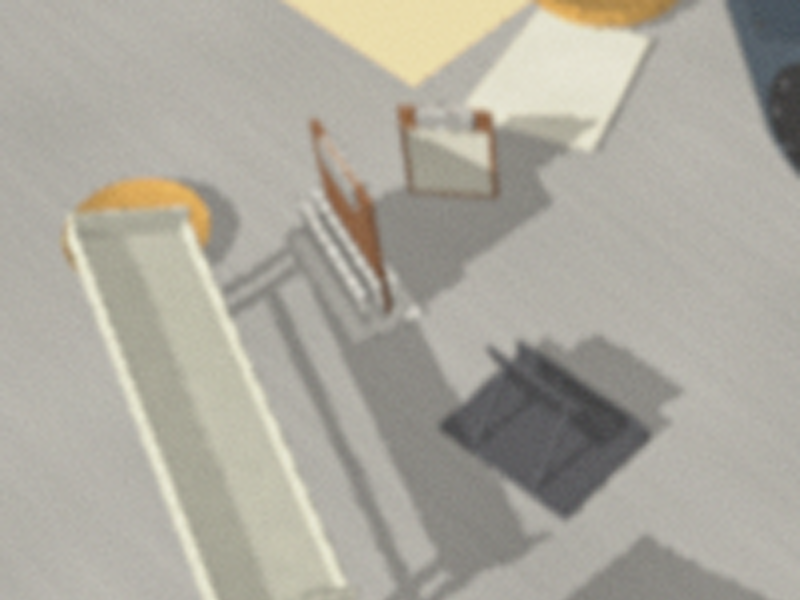

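The crop confirms the choice. The sorter board (crop ~(345,210)) is larger, 97 mm wide with its top at 0.133 m. The free-standing board at (448,150) is 76 mm wide and 95 mm high, so it is the decoy. The dark easel (545,430) leans to +x. Next I add a row calculator and hover over the board.

```bash
cat > go.py <<'E'
from h import *
from scipy.spatial.transform import Rotation as R
np.set_printoptions(precision=4,suppress=True)
def frame(yaw,tilt=0):
    "object frame: yaw about z, then tilt about own y (positive: z axis leans to +x)"
    return R.from_euler('ZY',[yaw,tilt],degrees=True).as_matrix()
def tool(F,along,s=1):
    "tool rotation pointing along -z of F, with tool y along s*F[along]"
    z=-F[:,2]; y=s*F[:,along]; return np.stack([np.cross(y,z),y,z],1)
def rows(p,T,s=None):
    s=s or bot.read_state(); R0=s['tcp_rot']
    d=R0.T@(np.array(p)-s['position']); w=R.from_matrix(R0.T@T).as_rotvec(degrees=True)
    print('shift',np.round(d,4),'turn',np.round(w,2),'rows>=',int(np.ceil(max(np.linalg.norm(d)/.0625,np.linalg.norm(w)/10.7))))
E
python3 - <<'E'
from go import *
T=tool(frame(-14),0); print(T); rows([.418,-.307,.23],T)
E
```

```text
[[ 0.2419  0.9703 -0.    ]
 [ 0.9703 -0.2419  0.    ]
 [ 0.     -0.     -1.    ]]
shift [ 0.3406 -0.2339  0.0036] turn [ -0.     0.   -63.35] rows>= 7
```

```bash
python3 -m jog '[[0.6,0.34,-0.234,0.004,0,0,-63.35],[0.6,0.34,-0.234,0.004,0,0,-63.35],[0.6,0.34,-0.234,0.004,0,0,-63.35],[0.6,0.34,-0.234,0.004,0,0,-63.35],[0.6,0.34,-0.234,0.004,0,0,-63.35],[0.6,0.34,-0.234,0.004,0,0,-63.35],[0.6,0.34,-0.234,0.004,0,0,-63.35],[0.6,0.34,-0.234,0.004,0,0,-63.35],[0.6,0.34,-0.234,0.004,0,0,-63.35]]'
python3 - <<'E'
from go import *
i,im,d=snap('wrist','w1.png'); W=cloud(i,d)
print(bot.read_state()['joint_positions'])
n=np.array([.97,-.242,0]);yb=np.array([.242,.97,0])
ok=(W[...,2]>.06)&(W[...,2]<.14)&(abs(W@n-.48)<.025)&(abs(W@yb+.196)<.07)
P=W[ok];print(len(P))
for lo in np.arange(.06,.14,.01):
    q=P[(P[:,2]>lo)&(P[:,2]<lo+.01)]
    if len(q)>5: print(lo,len(q),'n',np.percentile(q@n,[3,50,97]),'y',np.percentile(q@yb,[2,98]))
j,im2,d2=snap('top'); V=cloud(j,d2)
ok=(V[...,2]>.055)&(V[...,2]<.14)&(abs(V@n-.48)<.025)&(abs(V@yb+.196)<.07)
P=V[ok]
for lo in np.arange(.06,.14,.01):
    q=P[(P[:,2]>lo)&(P[:,2]<lo+.01)]
    if len(q)>5: print('top',lo,len(q),'n',np.percentile(q@n,[3,50,97]),'y',np.percentile(q@yb,[2,98]))
E
```

```text
time_s: 3.52
position: [0.4173, -0.3074, 0.2297]
tcp_rot: [[0.242, 0.97, -0.0], [0.97, -0.242, -0.001], [-0.001, 0.0, -1.0]]
force: [0.8, 0.2, -0.1]
opening: 0.6
grasp_force: 0.0
[-48.7861  22.3275  97.5424  -0.0285  60.1042 -34.7307]
1624
0.06 7 n [0.4782 0.4808 0.4834] y [-0.1479 -0.1477]
0.06999999999999999 8 n [0.4773 0.4803 0.4833] y [-0.1529 -0.1478]
0.07999999999999999 16 n [0.4772 0.4802 0.4833] y [-0.1538 -0.1477]
0.08999999999999998 8 n [0.4774 0.4802 0.483 ] y [-0.153  -0.1477]
0.09999999999999998 36 n [0.4756 0.4773 0.4838] y [-0.2406 -0.1477]
0.10999999999999997 26 n [0.4749 0.4809 0.4857] y [-0.1683 -0.1476]
0.11999999999999997 56 n [0.474  0.4813 0.486 ] y [-0.224  -0.1476]
0.12999999999999995 1467 n [0.4743 0.4798 0.4852] y [-0.2448 -0.1501]
```

View pics/w1.png

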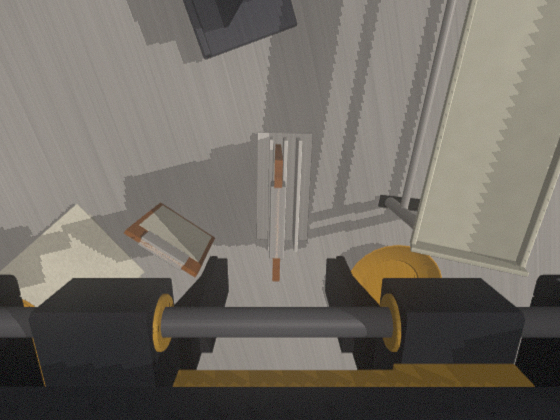

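The wrist view shows the board vertical in the front slot, with its clip around (277,215). The measured centre agrees with the TCP to within 1 mm. I go down, pinch and lift.

```bash
python3 -m jog '[[0.5,0,0.0005,0.055,0,0,0],[0.5,0,0.0005,0.1,0,0,0],[0.5,0,0.0005,0.114,0,0,0],[0.5,0,0.0005,0.114,0,0,0],[0,0,0.0005,0.114,0,0,0],[0,0,0.0005,0.114,0,0,0],[0,0,0.0005,0.114,0,0,0],[0,0,0.0005,0.114,0,0,0],[0,0,0.0005,0.114,0,0,0],[0,0,0.0005,0.114,0,0,0]]'
python3 -m jog '[[0,0,0,-0.03,0,0,0],[0,0,0,-0.07,0,0,0],[0,0,0,-0.11,0,0,0],[0,0,0,-0.11,0,0,0]]'
python3 - <<'E'
from go import *
# easel refine: lip/backrest from masks of both cameras
for c in('scene','top'):
    i,im,d=snap(c); W=cloud(i,d)
    for r in models.outline_of(c,'easel')[:2]:
        P=W[r['mask']];P=P[~np.isnan(P[:,0])]
        if P[:,1].mean()>.1: continue
        yaw=4; 
        F=frame(yaw); Q=(P-[.423,-.091,0])@F
        b=Q[(Q[:,2]>.003)&(Q[:,2]<.009)]; print(c,'plate x',np.percentile(b[:,0],[1,99]),'y',np.percentile(b[:,1],[1,99]))
        b=Q[(Q[:,2]>.025)&(Q[:,2]<.085)&(abs(Q[:,1])<.044)]
        A=np.c_[b[:,2],b[:,1],np.ones(len(b))]; k=np.linalg.lstsq(A,b[:,0],rcond=None)[0]; r_=b[:,0]-A@k
        g=abs(r_)<.004; k=np.linalg.lstsq(A[g],b[g,0],rcond=None)[0]
        print('backrest x=k z + l y + c',k,len(b),g.sum(),'y',np.percentile(b[:,1],[2,98]),'z',b[:,2].max())
        print('rect',cv2.minAreaRect((P[P[:,2]>.002][:,:2]*1000).astype(np.float32)))
E
```

```text
time_s: 4.88
position: [0.4181, -0.3073, 0.1161]
tcp_rot: [[0.242, 0.97, 0.001], [0.97, -0.242, -0.001], [-0.0, 0.001, -1.0]]
force: [-0.1, 1.1, 5.5]
opening: 0.134
grasp_force: 29.9
time_s: 5.38
position: [0.4193, -0.3085, 0.2281]
tcp_rot: [[0.242, 0.97, 0.005], [0.97, -0.242, -0.005], [-0.004, 0.006, -1.0]]
force: [0.5, -0.1, -1.3]
opening: 0.134
grasp_force: 29.9
scene plate x [-0.0394  0.052 ] y [-0.0638  0.0635]
backrest x=k z + l y + c [-0.0458 -0.0268  0.014 ] 168 74 y [-0.0361  0.043 ] z 0.08301449800989624
rect ((427.141357421875, -93.49881744384766), (97.42306518554688, 136.13229370117188), 4.245926380157471)
```

Run:
```python
from go import *
F=frame(4); B=frame(4,22); o=np.array([.424,-.091,0])
foot=o+F@[-.029,0,.008]; T=tool(B,0); p=foot+B@[0,0,.110]
print(p); rows(p+[0,0,.10],T); 
print('down in tool axes',T.T@[0,0,-.1])
```

```text
[ 0.4362 -0.0901  0.11  ]
shift [ 0.2142 -0.0335  0.0145] turn [ 21.65  -3.61 -17.75] rows>= 4
down in tool axes [0.     0.0375 0.0927]
```

```bash
python3 -m jog '[[0,0.05,-0.008,0.004,5,-1,-4.5],[0,0.1,-0.017,0.007,11,-2,-9],[0,0.16,-0.025,0.011,16,-3,-13],[0,0.214,-0.0335,0.0145,21.65,-3.6,-17.75],[0,0.214,-0.0335,0.0145,21.65,-3.6,-17.75],[0,0.214,-0.0335,0.0145,21.65,-3.6,-17.75],[0,0.214,-0.0335,0.0145,21.65,-3.6,-17.75]]'
python3 - <<'E'
from go import *
F=frame(4); o=np.array([.424,-.091,0]); B=frame(4,22); p=o+F@[-.029,0,.008]+B@[0,0,.11]
rows(p,tool(B,0))
for c in('scene','top'):
    i,im,d=snap(c,c+'_e.png')
    W=cloud(i,d)
    for t in('board','easel'):
      for r in models.outline_of(c,t)[:3]:
        Q=W[r['mask']];Q=Q[~np.isnan(Q[:,0])]
        if len(Q)>20:
            m=np.median(Q,0); 
            if np.hypot(m[0]-.43,m[1]+.09)<.06:
                U=np.linalg.svd(Q-Q.mean(0),full_matrices=False)[2]; q=(Q-o)@F
                print(c,t,r['p'],m,'easel-frame pct',np.percentile(q,[2,98],axis=0),'n',U[2])
E
```

```text
time_s: 6.45
position: [0.4368, -0.0927, 0.2108]
tcp_rot: [[-0.067, 0.926, -0.371], [0.998, 0.061, -0.028], [-0.003, -0.373, -0.928]]
force: [-0.9, -0.2, -0.2]
opening: 0.137
grasp_force: 29.9
shift [0.0029 0.0372 0.0937] turn [ 0.13  0.11 -0.19] rows>= 2
scene board 0.58 [ 0.4257 -0.0642  0.1776] easel-frame pct [[-0.0222 -0.0235  0.1121]
 [ 0.0237  0.0466  0.2249]] n [ 0.93    0.0756 -0.3598]
scene easel 0.68 [ 0.4303 -0.0829  0.006 ] easel-frame pct [[-0.0426 -0.0584  0.0015]
 [ 0.0481  0.0625  0.0784]] n [-0.0119  0.0023 -0.9999]
```

Run:
```python
import cv2,numpy as np
a=cv2.imread('pics/scene_e.png')[90:240,180:340];b=cv2.imread('pics/top_e.png')[150:300,240:400]
cv2.imwrite('pics/e.png',cv2.resize(np.hstack([a,b]),(800,375),interpolation=cv2.INTER_CUBIC))
```

```text
(no output)
```

View pics/e.png

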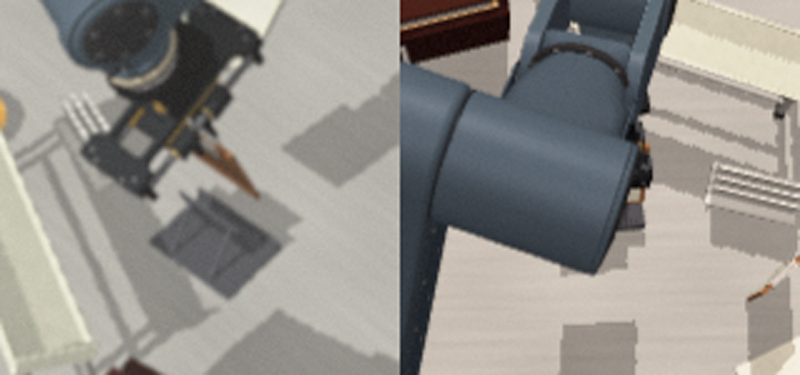

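The board is held, leaning back, above the dark easel (left half, (230,170) over (215,240)). I lower it into the slot.

```bash
python3 -m jog '[[0,0.001,0.012,0.03,0,0,0],[0,0.002,0.024,0.06,0,0,0],[0,0.003,0.033,0.083,0,0,0],[0,0.003,0.037,0.0925,0,0,0],[0,0.003,0.037,0.0925,0,0,0],[0,0.003,0.0375,0.0945,0,0,0],[0,0.003,0.0375,0.0945,0,0,0]]'
```

```text
time_s: 7.62
position: [0.437, -0.0889, 0.11]
tcp_rot: [[-0.07, 0.926, -0.37], [0.998, 0.063, -0.029], [-0.004, -0.371, -0.929]]
force: [0.3, 0.8, -1.0]
opening: 0.132
grasp_force: 29.9
```

```bash
python3 -m jog '[[0,0,0.0008,0.002,0,0,0],[0,0,0.0008,0.002,0,0,0],[0.35,0,0.0008,0.002,0,0,0],[0.35,0,0.0008,0.002,0,0,0],[0.35,0,0.0008,0.002,0,0,0],[0.35,0,0.0008,0.002,0,0,0],[0.35,0,0.0008,-0.03,0,0,0],[0.35,0,0.0008,-0.07,0,0,0],[0.35,0,0.0008,-0.12,0,0,0],[0.35,0,0.0008,-0.12,0,0,0]]'
python3 - <<'E'
from go import *
o=np.array([.424,-.091,0]);F=frame(4)
h=np.array([.559,.201,.118]); T=tool(frame(13.4),0); rows(h+[0,0,.12],T)
i,im,d=snap('scene','b.png'); W=cloud(i,d)
print([ (r['p'],(np.array(r['xyz'])-o)@F) for r in models.tip_of('scene','board')])
for r in models.outline_of('scene','board')[:3]:
    Q=W[r['mask']];Q=Q[~np.isnan(Q[:,0])];q=(Q-o)@F
    if len(q)>20:
        U=np.linalg.svd(q-q.mean(0),full_matrices=False)[2]; print(r['p'],np.percentile(q,[2,98],axis=0),U[2])
E
```

```text
time_s: 8.88
position: [0.4852, -0.086, 0.2234]
tcp_rot: [[-0.07, 0.929, -0.363], [0.997, 0.063, -0.032], [-0.007, -0.364, -0.931]]
force: [0.5, 0.2, -0.5]
opening: 0.35
grasp_force: 0.0
shift [ 0.281   0.0813 -0.0495] turn [-21.34  -1.38  -9.33] rows>= 5
[(0.54, array([-0.0279,  0.0008,  0.008 ])), (0.31, array([0.0006, 0.0027, 0.006 ]))]
0.74 [[-0.0181 -0.0455  0.0237]
 [ 0.0269  0.0499  0.1252]] [-0.9299 -0.0156  0.3675]
```

The board leans at 21.6° with its foot at x = -28 mm, y ≈ 1 mm. Now I hover over the handle.

```bash
python3 -m jog '[[0.24,0.03,0.01,-0.04,-4,0,-2],[0.24,0.08,0.025,-0.045,-8,0,-4],[0.24,0.14,0.04,-0.0495,-12,-1,-6],[0.24,0.2,0.06,-0.0495,-16,-1,-8],[0.24,0.25,0.07,-0.0495,-21.3,-1.4,-9.3],[0.24,0.281,0.0813,-0.0495,-21.3,-1.4,-9.3],[0.24,0.281,0.0813,-0.0495,-21.3,-1.4,-9.3],[0.24,0.281,0.0813,-0.0495,-21.3,-1.4,-9.3]]'
python3 - <<'E'
from go import *
i,im,d=snap('wrist','w2.png'); W=cloud(i,d)
print(bot.read_state()['joint_positions'])
print([(r['p'],np.array(r['xyz'])) for r in models.tip_of('wrist','cab_drawer0_handle')])
F=frame(13.4); Q=(W-[.559,.201,0])@F
ok=(Q[...,2]>.11)&(Q[...,2]<.138)&(abs(Q[...,0])<.02)&(abs(Q[...,1])<.075)
q=Q[ok];print(len(q),np.percentile(q,[1,50,99],axis=0))
A=np.c_[q[:,1],np.ones(len(q))];print(np.linalg.lstsq(A,q[:,0],rcond=None)[0])
ok=(Q[...,2]>.14)&(Q[...,2]<.17)&(abs(Q[...,1])<.1);print('front edge x',np.percentile(Q[ok][:,0],[1,3,10]))
rows([.559,.201,.118],tool(F,0))
E
```

```text
time_s: 10.02
position: [0.5549, 0.2009, 0.2339]
tcp_rot: [[-0.231, 0.973, -0.013], [0.973, 0.231, 0.001], [0.004, -0.012, -1.0]]
force: [-0.9, 0.0, -0.6]
opening: 0.241
grasp_force: 0.0
[ 8.9258 27.7338 86.7028  0.2074 66.2365 -4.452 ]
[(0.6, array([0.5572, 0.2057, 0.1243]))]
2357 [[-0.0052 -0.0596  0.1267]
 [ 0.0007  0.0121  0.131 ]
 [ 0.0182  0.0645  0.1332]]
[0.0185 0.0012]
front edge x [0.0353 0.0384 0.0526]
shift [-0.0007  0.0048  0.1166] turn [-0.61 -0.25 -0.14] rows>= 2
```

View pics/w2.png

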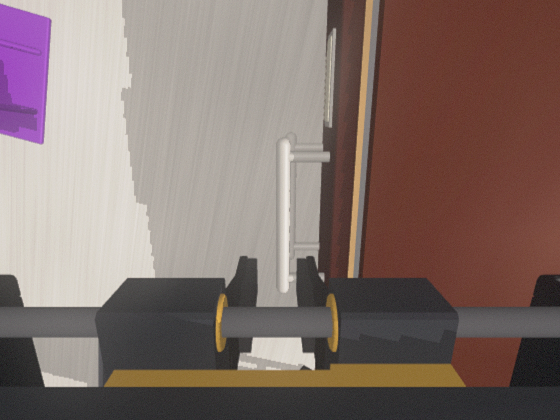

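The bar is at (285,215), parallel to the fingers' pads, and the measurement matches to 1 mm. I go down, pinch and pull.

```bash
python3 -m jog '[[0.24,0.001,0.005,0.03,-0.6,0,0],[0.24,0.001,0.005,0.08,-0.6,0,0],[0.24,0.001,0.005,0.1165,-0.6,0,0],[0.24,0.001,0.005,0.1165,-0.6,0,0],[0,0.001,0.005,0.1165,-0.6,0,0],[0,0.001,0.005,0.1165,-0.6,0,0],[0,0.001,0.005,0.1165,-0.6,0,0]]'
```

```text
time_s: 11.0
position: [0.5604, 0.2037, 0.1204]
tcp_rot: [[-0.231, 0.973, 0.004], [0.973, 0.231, 0.004], [0.003, 0.004, -1.0]]
force: [-0.8, -2.5, 2.5]
opening: 0.115
grasp_force: 30.0
```

```bash
python3 -m jog '[[0,0,-0.02,0,0,0,0],[0,0,-0.05,0,0,0,0],[0,0,-0.08,0,0,0,0],[0,0,-0.11,0,0,0,0],[0,0,-0.13,0,0,0,0],[0,0,-0.138,0,0,0,0],[0,0,-0.138,0,0,0,0]]'
python3 -m jog '[[0,0,-0.004,0,0,0,0],[0,0,-0.006,0,0,0,0],[0,0,-0.006,0,0,0,0]]'
```

```text
time_s: 11.88
position: [0.4264, 0.1717, 0.1203]
tcp_rot: [[-0.232, 0.973, 0.005], [0.973, 0.232, 0.004], [0.003, 0.006, -1.0]]
force: [-0.0, -4.5, 8.6]
opening: 0.113
grasp_force: 30.0
time_s: 12.25
position: [0.4221, 0.1707, 0.1203]
tcp_rot: [[-0.232, 0.973, 0.007], [0.973, 0.232, 0.005], [0.003, 0.008, -1.0]]
force: [1.2, -3.0, 7.9]
opening: 0.115
grasp_force: 30.0
```

```bash
python3 -m jog '[[0,0,-0.003,0,0,0,0],[0,0,-0.005,0,0,0,0],[0,0,-0.005,0,0,0,0]]'
```

```text
time_s: 12.62
position: [0.4174, 0.1695, 0.1203]
tcp_rot: [[-0.232, 0.973, 0.008], [0.973, 0.232, 0.005], [0.003, 0.009, -1.0]]
force: [0.6, -3.5, 7.7]
opening: 0.117
grasp_force: 30.0
```

```bash
python3 -m jog '[[0,0,-0.002,0,0,0,0],[0,0,-0.004,0,0,0,0],[0,0,-0.004,0,0,0,0]]'
```

```text
time_s: 13.0
position: [0.4136, 0.1686, 0.1204]
tcp_rot: [[-0.232, 0.973, 0.008], [0.973, 0.232, 0.005], [0.003, 0.009, -1.0]]
force: [1.3, -4.8, 8.4]
opening: 0.116
grasp_force: 30.0
```

```bash
python3 -m jog '[[0.24,0,0,0,0,0,0],[0.24,0,0,0,0,0,0],[0.24,0,0,0,0,0,0],[0.24,0,0,-0.05,0,0,0],[0.24,0,0,-0.11,0,0,0],[0.24,0,0,-0.15,0,0,0],[0.24,0,0,-0.15,0,0,0],[0.24,0,0,-0.15,0,0,0]]'
cat > boxes.py <<'E'
from go import *
def boxes(c,fn=None):
    i,im,d=snap(c,fn); W=cloud(i,d)
    for k in range(5):
        for r in models.tip_of(c,'box%d'%k)[:8]: print(c,'box%d'%k,round(r['p'],2),np.array(r['xyz']),np.round(proj(i,r['xyz'])))
        if k==0: break
    return i,W
if __name__=='__main__':
    for c in('scene','wrist','top'):
        i,W=boxes(c,c+'_d.png')
        print([(r['p'],np.array(r['xyz'])) for r in models.tip_of(c,'drawer_floor')])
        # lids: points 20..45 mm above the drawer floor
        m=((W[...,2]>.124)&(W[...,2]<.1345)&(W[...,0]>.40)&(W[...,0]<.65)&(W[...,1]>-.05)&(W[...,1]<.45)).astype(np.uint8)
        n,l,s,_=cv2.connectedComponentsWithStats(cv2.morphologyEx(m,cv2.MORPH_OPEN,np.ones((3,3))))
        for k in range(1,n):
            if s[k,4]>40:
                P=W[l==k]; print(c,s[k,4],np.median(P,0),*cv2.minAreaRect((P[:,:2]*1000).astype(np.float32)))
E
python3 boxes.py
```

```text
time_s: 14.0
position: [0.4095, 0.168, 0.2677]
tcp_rot: [[-0.231, 0.973, -0.001], [0.973, 0.231, 0.005], [0.005, -0.0, -1.0]]
force: [0.2, 0.6, -0.6]
opening: 0.24
grasp_force: 0.0
scene box0 0.8 [0.5511 0.2013 0.0902] [311. 267.]
scene box0 0.76 [0.5694 0.0739 0.0939] [269. 239.]
scene box0 0.74 [0.5595 0.132  0.0937] [289. 251.]
[(0.58, array([0.5402, 0.1973, 0.0929]))]
scene 43 [0.43   0.1187 0.1291] (431.18853759765625, 120.48495483398438) (22.553163528442383, 17.920284271240234) 41.04279327392578
scene 161 [0.413  0.1835 0.1299] (413.31146240234375, 177.80691528320312) (24.537527084350586, 93.39035034179688) 1.4959754943847656
scene 306 [0.5724 0.0729 0.1292] (571.699951171875, 72.25071716308594) (60.88345718383789, 34.208824157714844) 18.579204559326172
scene 317 [0.5603 0.1314 0.1294] (559.3592529296875, 130.21835327148438) (59.65437698364258, 34.40599822998047) 15.60335922241211
scene 347 [0.5574 0.1982 0.1293] (554.8408203125, 196.84454345703125) (61.36394500732422, 34.14742660522461) 21.169408798217773
wrist box0 0.66 [0.5492 0.1998 0.0902] [419. 201.]
wrist box0 0.63 [0.55
[... 757 characters left out ...]
(553.267578125, 197.8777618408203) (60.25273513793945, 34.07781982421875) 20.7984619140625
wrist 1215 [0.5615 0.1399 0.1305] (556.5185546875, 131.962890625) (60.09868240356445, 33.63877868652344) 14.398933410644531
wrist 84 [0.6431 0.038  0.1287] (643.7139892578125, 38.349857330322266) (13.028538703918457, 2.5984935760498047) 15.443053245544434
top box0 0.5 [0.5577 0.134  0.0953] [250. 184.]
top box0 0.46 [0.5713 0.0728 0.0928] [268. 180.]
[]
top 42 [0.5861 0.0793 0.1293] (584.771728515625, 79.26301574707031) (18.96966552734375, 34.04874038696289) 28.090518951416016
top 73 [0.5521 0.0664 0.1302] (556.5252685546875, 66.84590911865234) (37.50457763671875, 26.268821716308594) 0.5815161466598511
```

View pics/scene_d.png

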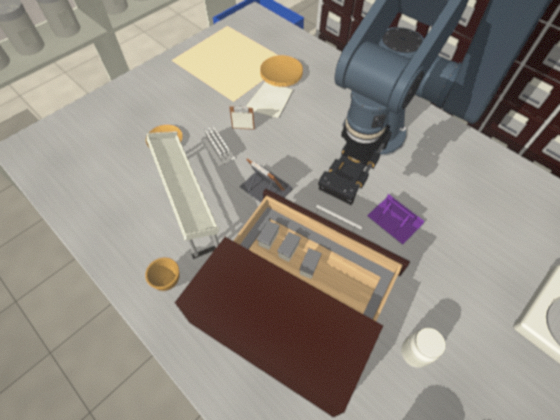

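Three boxes show at (269,236), (289,247) and (311,263) in the open drawer; the rest of the drawer is empty. I plan box A (0.554,0.197) first, and fit the deck pose.

Run:
```python
from go import *
rows([.554,.1973,.20],tool(frame(21),1,-1))
yaw=-20.3
for c in('scene','top'):
    i,im,d=snap(c); W=cloud(i,d)
    r=models.outline_of(c,'deck')[0]; P=W[cv2.dilate(r['mask'].astype(np.uint8),np.ones((9,9)))>0];P=P[~np.isnan(P[:,0])]; P=P[P[:,2]>.08]
    o=np.array([.593,-.1985,.1])
    for it in range(3):
        D=frame(yaw,-20) # z leans to -x => deck
        q=(P-o)@D
        g=(abs(q[:,2])<.006)&(q[:,0]>.008)&(q[:,0]<.07)&(abs(q[:,1])<.15)
        A=np.c_[q[g,0],q[g,1],np.ones(g.sum())]; k=np.linalg.lstsq(A,q[g,2],rcond=None)[0]
    print(c,'plane resid slope x,y,off',k,g.sum())
    lipo=q[(q[:,2]>.007)&(q[:,2]<.02)&(q[:,0]<.02)&(q[:,0]>-.03)&(abs(q[:,1])<.16)]
    A=np.c_[lipo[:,1],np.ones(len(lipo))];print('lip x',np.percentile(lipo[:,0],[3,50,97]),'slope',np.linalg.lstsq(A,lipo[:,0],rcond=None)[0],len(lipo))
    bk=q[(q[:,2]>.007)&(q[:,2]<.02)&(q[:,0]>.06)&(q[:,0]<.11)&(abs(q[:,1])<.16)]
    A=np.c_[bk[:,1],np.ones(len(bk))];print('back x',np.percentile(bk[:,0],[3,50,97]),'slope',np.linalg.lstsq(A,bk[:,0],rcond=None)[0],len(bk))
    ch=q[(q[:,2]>.016)&(q[:,0]>0)&(q[:,0]<.078)]; 
    for s in(-1,1):
        e=ch[(s*ch[:,1]>.14)&(s*ch[:,1]<.2)]; print('cheek',s,len(e),np.percentile(e[:,1],[3,50,97]) if len(e) else '')
```

```text
shift [-0.005   0.1465  0.0681] turn [-0.16 -0.25 82.34] rows>= 8
scene plane resid slope x,y,off [-0.0002  0.0016 -0.001 ] 1960
lip x [-0.0031 -0.0004  0.0018] slope [-0.001  -0.0005] 174
back x [0.0786 0.0816 0.0833] slope [-0.0016  0.0813] 180
cheek -1 60 [-0.1794 -0.1759 -0.1727]
cheek 1 67 [0.1754 0.178  0.1797]
top plane resid slope x,y,off [-0.0033  0.0001  0.0004] 1571
lip x [-0.0073 -0.005   0.0139] slope [ 0.0031 -0.0028] 141
back x [0.0642 0.0761 0.0783] slope [0.0007 0.0751] 126
cheek -1 36 [-0.1778 -0.1754 -0.1733]
cheek 1 33 [0.1498 0.1777 0.1799]
```

```bash
python3 -m jog '[[0.5,-0.001,0.02,0.01,0,0,10],[0.5,-0.002,0.05,0.02,0,0,20.5],[0.5,-0.003,0.08,0.03,0,0,31],[0.5,-0.004,0.11,0.04,0,0,41.5],[0.5,-0.005,0.13,0.05,0,0,52],[0.5,-0.005,0.1465,0.06,0,0,62],[0.5,-0.005,0.1465,0.068,0,0,72],[0.5,-0.005,0.1465,0.068,0,0,82.3],[0.5,-0.005,0.1465,0.068,0,0,82.3],[0.5,-0.005,0.1465,0.068,0,0,82.3]]'
python3 - <<'E'
from go import *
rows([.554,.1973,.114],tool(frame(21),1,-1)); print(bot.read_state()['joint_positions'])
E
```

```text
time_s: 15.9
position: [0.5543, 0.1974, 0.2008]
tcp_rot: [[0.932, 0.362, 0.001], [0.362, -0.932, 0.005], [0.003, -0.004, -1.0]]
force: [0.0, -0.5, -0.6]
opening: 0.503
grasp_force: 0.0
shift [-0.0005  0.0003  0.0868] turn [-0.24 -0.14  0.19] rows>= 2
[ 8.5911 29.5894 89.5177  0.3057 60.8042 77.2477]
```

```bash
python3 -m jog '[[0.5,0,0,0.03,0,0,0],[0.5,0,0,0.065,0,0,0],[0.5,0,0,0.0865,0,0,0],[0.5,0,0,0.0865,0,0,0],[0,0,0,0.0865,0,0,0],[0,0,0,0.0865,0,0,0],[0,0,0,0.0865,0,0,0],[0,0,0,0.0865,0,0,0]]'
python3 -m jog '[[0,0,0,-0.03,0,0,0],[0,0,0,-0.07,0,0,0],[0,0,0,-0.12,0,0,0],[0,0,0,-0.12,0,0,0],[0,0,0,-0.12,0,0,0]]'
cat > place.py <<'E'
from go import *
import sys
D=frame(-20.3,-20); o=np.array([.593,-.1985,.1])
y=float(sys.argv[1]); zg=float(sys.argv[2])  # tcp height over underside
s=bot.read_state(); T=tool(D,1,-1)
p=o+D@[.033,y,zg+.001]
print('hover'); rows(p+D@[0,0,.06],T); print('final'); rows(p,T)
E
python3 place.py 0 .022
```

```text
time_s: 16.9
position: [0.5553, 0.1979, 0.1155]
tcp_rot: [[0.933, 0.359, 0.003], [0.359, -0.933, 0.005], [0.005, -0.004, -1.0]]
force: [-0.2, -0.5, 6.3]
opening: 0.389
grasp_force: 30.0
time_s: 17.52
position: [0.5533, 0.197, 0.2336]
tcp_rot: [[0.933, 0.359, -0.001], [0.359, -0.933, 0.005], [0.001, -0.005, -1.0]]
force: [-0.8, -1.1, -0.1]
opening: 0.388
grasp_force: 30.0
hover
shift [-0.103   0.3853  0.0425] turn [-7.48 19.18 40.87] rows>= 7
final
shift [-0.0876  0.3992  0.0988] turn [-7.48 19.18 40.87] rows>= 7
```

```bash
python3 place.py -0.07 .0235
```

```text
hover
shift [-0.1496  0.4375  0.0408] turn [-7.48 19.18 40.87] rows>= 8
final
shift [-0.1343  0.4514  0.0972] turn [-7.48 19.18 40.87] rows>= 8
```

```bash
python3 -m jog '[[0,-0.015,0.04,0,0,0,4],[0,-0.03,0.09,0,-1,3,8],[0,-0.05,0.15,0.005,-2,6,14],[0,-0.07,0.21,0.01,-3,9,20],[0,-0.09,0.27,0.015,-4.5,12,26],[0,-0.11,0.33,0.025,-6,15,32],[0,-0.13,0.39,0.035,-7,17.5,37],[0,-0.15,0.4375,0.041,-7.48,19.18,40.87],[0,-0.15,0.4375,0.041,-7.48,19.18,40.87],[0,-0.15,0.4375,0.041,-7.48,19.18,40.87],[0,-0.15,0.4375,0.041,-7.48,19.18,40.87]]'
python3 place.py -0.07 .0235
```

```text
time_s: 18.9
position: [0.5709, -0.2629, 0.1903]
tcp_rot: [[0.882, -0.345, 0.321], [-0.325, -0.939, -0.116], [0.341, -0.002, -0.94]]
force: [-0.3, 0.2, 0.1]
opening: 0.389
grasp_force: 30.0
hover
shift [ 0.0006  0.002  -0.0002] turn [-0.12  0.04  0.08] rows>= 1
final
shift [0.0006 0.0021 0.0598] turn [-0.12  0.04  0.08] rows>= 1
```

```bash
python3 -m jog '[[0,0.0005,0.002,0.025,0,0,0],[0,0.0005,0.002,0.05,0,0,0],[0,0.0005,0.002,0.059,0,0,0],[0,0.0005,0.002,0.0605,0,0,0],[0,0.0005,0.002,0.0605,0,0,0]]'
```

```text
time_s: 19.52
position: [0.5909, -0.2737, 0.1351]
tcp_rot: [[0.881, -0.346, 0.323], [-0.325, -0.938, -0.119], [0.344, -0.0, -0.939]]
force: [0.4, 0.5, -1.6]
opening: 0.387
grasp_force: 30.0
```

```bash
python3 place.py -0.07 .0235 | tail -1; python3 -m jog '[[0,0,0,0.001,0,0,0],[0,0,0,0.0015,0,0,0],[0,0,0,0.0015,0,0,0]]'
```

```text
shift [-0.0017 -0.0013  0.0002] turn [-0.04 -0.14  0.03] rows>= 1
time_s: 19.9
position: [0.5912, -0.2743, 0.1343]
tcp_rot: [[0.88, -0.347, 0.324], [-0.326, -0.938, -0.119], [0.345, -0.001, -0.939]]
force: [-2.0, 2.1, 5.4]
opening: 0.391
grasp_force: 30.0
```

```bash
python3 -m jog '[[0.5,0,0,0,0,0,0],[0.5,0,0,0,0,0,0],[0.5,0,0,0,0,0,0],[0.5,0,0,-0.03,0,0,0],[0.5,0,0,-0.08,0,0,0],[0.5,0,0,-0.12,0,0,0],[0.5,0,0,-0.12,0,0,0],[0.5,0,0,-0.12,0,0,0]]'
cat > chk.py <<'E'
from go import *
def lids(W,ok):
    m=cv2.morphologyEx(ok.astype(np.uint8),cv2.MORPH_OPEN,np.ones((3,3)))
    n,l,s,_=cv2.connectedComponentsWithStats(m); return [W[l==k] for k in range(1,n) if s[k,4]>80]
def rect(P2):
    (c,s,a)=cv2.minAreaRect((P2*1000).astype(np.float32))
    if s[0]<s[1]: a-=90
    return np.round(c,1),np.round(s,1),round(a,1)
D=frame(-20.3,-20); o=np.array([.593,-.1985,.1])
for c in('scene','top'):
    i,im,d=snap(c,c+'_c.png');W=cloud(i,d)
    X=(W-o)@D
    for P in lids(X,(X[...,2]>.030)&(X[...,2]<.046)&(X[...,0]>-.02)&(X[...,0]<.1)&(abs(X[...,1])<.2)): print(c,'deck',len(P),*rect(P[:,:2]),'h',np.percentile(P[:,2],[5,50,95]),'tilt',np.linalg.svd(P-P.mean(0),full_matrices=False)[2][2])
    F=frame(13.4); Y=(W-[.545,.196,.092])@F
    for P in lids(W,(Y[...,2]>.025)&(Y[...,2]<.045)&(abs(Y[...,0])<.07)&(abs(Y[...,1])<.165)): print(c,'drawer',len(P),*rect(P[:,:2]),np.median(P[:,2]))
E
python3 chk.py
```

```text
time_s: 20.9
position: [0.5521, -0.2598, 0.2451]
tcp_rot: [[0.881, -0.347, 0.322], [-0.326, -0.938, -0.118], [0.343, -0.001, -0.939]]
force: [-0.1, -0.3, -0.9]
opening: 0.498
grasp_force: 0.0
scene deck 225 [ 35.1 -69.2] [60.6 35.8] 0.8 h [0.0325 0.0364 0.0389] tilt [0.0075 0.0541 0.9985]
scene drawer 317 [571.9  72. ] [59.8 34.1] 18.1 0.1289807052716856
scene drawer 326 [558.7 130. ] [60.1 34.4] 15.4 0.12936211575398354
top drawer 82 [577.1  81. ] [29.5 39.8] -0.7 0.129958440691479
top drawer 182 [554.7 132.7] [60.9 33.5] 15.2 0.12963051872019782
```

```bash
sed -i 's/\[.033,y/[.031,y/' place.py
python3 - <<'E'
from go import *
rows([.557,.131,.20],tool(frame(15.5),1,-1));
E
```

```text
shift [-0.1381 -0.368  -0.0026] turn [  6.13 -19.3  -35.45] rows>= 7
```

```bash
python3 -m jog '[[0.5,-0.02,-0.04,-0.01,1,-3,-5],[0.5,-0.04,-0.1,-0.015,2,-6,-10],[0.5,-0.06,-0.16,-0.018,3,-9,-16],[0.5,-0.08,-0.22,-0.018,4,-12,-22],[0.5,-0.1,-0.28,-0.015,5,-15,-27],[0.5,-0.12,-0.34,-0.01,6,-18,-32],[0.5,-0.138,-0.368,-0.003,6.13,-19.3,-35.45],[0.5,-0.138,-0.368,-0.003,6.13,-19.3,-35.45],[0.5,-0.138,-0.368,-0.003,6.13,-19.3,-35.45]]'
python3 - <<'E'
from go import *
rows([.557,.131,.1145],tool(frame(15.5),1,-1)); 
i,im,d=snap('wrist');W=cloud(i,d)
F=frame(13.4); Y=(W-[.545,.196,.092])@F
ok=(Y[...,2]>.025)&(Y[...,2]<.045)&(abs(Y[...,0])<.07)&(abs(Y[...,1])<.165)
n,l,s,_=cv2.connectedComponentsWithStats(ok.astype(np.uint8))
for k in range(1,n):
    if s[k,4]>300: print(s[k,4],cv2.minAreaRect((W[l==k][:,:2]*1000).astype(np.float32)))
E
```

```text
time_s: 22.12
position: [0.5573, 0.1301, 0.2004]
tcp_rot: [[0.964, 0.267, 0.001], [0.267, -0.964, -0.002], [0.0, 0.003, -1.0]]
force: [0.1, 0.1, 0.0]
opening: 0.5
grasp_force: 0.0
shift [-0.0001 -0.0012  0.0859] turn [ 0.14 -0.   -0.01] rows>= 2
3887 ((557.3394775390625, 130.698974609375), (60.011417388916016, 34.04336929321289), 15.786966323852539)
3854 ((569.8291015625, 72.16517639160156), (60.494564056396484, 34.51993179321289), 18.661813735961914)
```

```bash
python3 -m jog '[[0.5,0,-0.0008,0.03,0,0,0],[0.5,0,-0.0008,0.065,0,0,0],[0.5,0,-0.0008,0.086,0,0,0],[0.5,0,-0.0008,0.086,0,0,0],[0,0,-0.0008,0.086,0,0,0],[0,0,-0.0008,0.086,0,0,0],[0,0,-0.0008,0.086,0,0,0],[0,0,-0.0008,0.086,0,0,0]]'
python3 -m jog '[[0,0,0,-0.03,0,0,0],[0,0,0,-0.07,0,0,0],[0,0,0,-0.12,0,0,0],[0,0,0,-0.12,0,0,0],[0,0,0,-0.12,0,0,0]]'
python3 place.py 0 .023
```

```text
time_s: 23.18
position: [0.5586, 0.1307, 0.1167]
tcp_rot: [[0.964, 0.268, 0.005], [0.268, -0.964, -0.003], [0.004, 0.004, -1.0]]
force: [-0.2, -2.4, 6.2]
opening: 0.392
grasp_force: 30.0
time_s: 23.8
position: [0.5561, 0.1316, 0.2346]
tcp_rot: [[0.964, 0.267, 0.0], [0.267, -0.964, -0.002], [-0.0, 0.002, -1.0]]
force: [-0.1, -0.8, -2.5]
opening: 0.39
grasp_force: 30.0
hover
shift [-0.0524  0.3281  0.0456] turn [-6.16 19.32 35.46] rows>= 6
final
shift [-0.0357  0.34    0.102 ] turn [-6.16 19.32 35.46] rows>= 6
```

```bash
python3 -m jog '[[0,-0.008,0.04,0,0,0,4],[0,-0.016,0.1,0,-1,4,9],[0,-0.025,0.16,0.008,-2,8,15],[0,-0.034,0.22,0.018,-3.5,12,22],[0,-0.043,0.28,0.033,-5,16,29],[0,-0.0524,0.328,0.0456,-6.16,19.32,35.46],[0,-0.0524,0.328,0.0456,-6.16,19.32,35.46],[0,-0.0524,0.328,0.0456,-6.16,19.32,35.46],[0,-0.0524,0.328,0.0456,-6.16,19.32,35.46]]'
python3 place.py 0 .0247
```

```text
time_s: 24.92
position: [0.5944, -0.1972, 0.1901]
tcp_rot: [[0.882, -0.345, 0.322], [-0.325, -0.939, -0.118], [0.343, -0.001, -0.94]]
force: [1.0, 0.2, -1.1]
opening: 0.385
grasp_force: 30.0
hover
shift [-0.0006  0.0017 -0.0014] turn [-0.08 -0.03  0.08] rows>= 1
final
shift [-0.0006  0.0017  0.0586] turn [-0.08 -0.03  0.08] rows>= 1
```

```bash
python3 -m jog '[[0,-0.002,0.001,0.025,0,0,0],[0,-0.002,0.001,0.05,0,0,0],[0,-0.002,0.001,0.058,0,0,0],[0,-0.002,0.001,0.0585,0,0,0],[0,-0.002,0.001,0.0595,0,0,0],[0,-0.002,0.001,0.0595,0,0,0]]'; python3 place.py 0 .0247|tail -1
```

```text
time_s: 25.68
position: [0.6136, -0.2055, 0.1365]
tcp_rot: [[0.879, -0.346, 0.328], [-0.324, -0.938, -0.121], [0.349, -0.0, -0.937]]
force: [-1.1, 3.0, 7.0]
opening: 0.389
grasp_force: 30.0
shift [-0.0019  0.0006  0.0012] turn [-0.03 -0.43  0.08] rows>= 1
```

In contact. I release, retreat and check.

```bash
python3 -m jog '[[0.5,0,0,0,0,0,0],[0.5,0,0,0,0,0,0],[0.5,0,0,0,0,0,0],[0.5,0,0,-0.03,0,0,0],[0.5,0,0,-0.08,0,0,0],[0.5,0,0,-0.12,0,0,0],[0.5,0,0,-0.12,0,0,0],[0.5,0,0,-0.12,0,0,0]]'
python3 chk.py
python3 - <<'E'
from go import *
rows([.570,.0722,.20],tool(frame(18.5),1,-1));
E
```

```text
time_s: 26.68
position: [0.5724, -0.1917, 0.2459]
tcp_rot: [[0.881, -0.347, 0.322], [-0.326, -0.938, -0.118], [0.343, -0.001, -0.939]]
force: [0.4, 1.0, 0.1]
opening: 0.499
grasp_force: 0.0
scene deck 228 [ 34.7 -70.1] [35.7 59.9] -0.6 h [0.0328 0.0364 0.0391] tilt [0.0102 0.0397 0.9992]
scene deck 246 [31.6  1.7] [37. 60.] -2.2 h [0.0326 0.0367 0.0387] tilt [ 0.0015 -0.0641 -0.9979]
scene drawer 318 [571.5  72.2] [60.  34.3] 18.8 0.1291516368404403
top drawer 181 [566.4  73.8] [59.2 33.9] 17.7 0.129698692643468
shift [-0.1035 -0.2465  0.0104] turn [  6.7  -19.18 -38.43] rows>= 5
```

```bash
python3 -m jog '[[0.5,-0.02,-0.04,-0.01,1,-3,-6],[0.5,-0.04,-0.09,-0.01,2.5,-7,-13],[0.5,-0.06,-0.15,-0.005,4,-11,-21],[0.5,-0.08,-0.2,0.002,5.5,-15,-30],[0.5,-0.1035,-0.2465,0.0104,6.7,-19.18,-38.4],[0.5,-0.1035,-0.2465,0.0104,6.7,-19.18,-38.4],[0.5,-0.1035,-0.2465,0.0104,6.7,-19.18,-38.4],[0.5,-0.1035,-0.2465,0.0104,6.7,-19.18,-38.4]]'
python3 - <<'E'
from go import *
rows([.570,.0722,.1145],tool(frame(18.5),1,-1)); 
i,im,d=snap('wrist');W=cloud(i,d)
F=frame(13.4); Y=(W-[.545,.196,.092])@F
ok=(Y[...,2]>.025)&(Y[...,2]<.045)&(abs(Y[...,0])<.07)&(abs(Y[...,1])<.165)
n,l,s,_=cv2.connectedComponentsWithStats(ok.astype(np.uint8))
for k in range(1,n):
    if s[k,4]>300: print(s[k,4],cv2.minAreaRect((W[l==k][:,:2]*1000).astype(np.float32)))
E
```

```text
time_s: 27.78
position: [0.5706, 0.0705, 0.2012]
tcp_rot: [[0.949, 0.315, 0.003], [0.315, -0.949, -0.002], [0.002, 0.003, -1.0]]
force: [0.0, 0.6, 0.3]
opening: 0.496
grasp_force: 0.0
shift [-0.0002 -0.002   0.0867] turn [ 0.14 -0.12 -0.15] rows>= 2
3842 ((570.0302734375, 72.305419921875), (60.059486389160156, 34.07529830932617), 18.897560119628906)
```

```bash
python3 -m jog '[[0.5,0,-0.0015,0.03,0,0,0],[0.5,0,-0.0015,0.065,0,0,0],[0.5,0,-0.0015,0.0865,0,0,0],[0.5,0,-0.0015,0.0865,0,0,0],[0,0,-0.0015,0.0865,0,0,0],[0,0,-0.0015,0.0865,0,0,0],[0,0,-0.0015,0.0865,0,0,0],[0,0,-0.0015,0.0865,0,0,0]]'
python3 -m jog '[[0,0,0,-0.03,0,0,0],[0,0,0,-0.07,0,0,0],[0,0,0,-0.12,0,0,0],[0,0,0,-0.12,0,0,0],[0,0,0,-0.12,0,0,0]]'
python3 place.py 0.07 .0235
```

```text
time_s: 28.82
position: [0.5708, 0.0726, 0.1155]
tcp_rot: [[0.948, 0.317, 0.004], [0.317, -0.948, -0.002], [0.003, 0.003, -1.0]]
force: [0.0, -3.3, 3.0]
opening: 0.388
grasp_force: 30.0
time_s: 29.45
position: [0.5693, 0.0736, 0.2343]
tcp_rot: [[0.948, 0.317, 0.001], [0.317, -0.948, -0.001], [0.001, 0.001, -1.0]]
force: [-0.2, -0.4, -0.5]
opening: 0.392
grasp_force: 30.0
hover
shift [-0.0198  0.2111  0.0446] turn [-6.71 19.14 38.39] rows>= 5
final
shift [-0.0038  0.2239  0.101 ] turn [-6.71 19.14 38.39] rows>= 5
```

```bash
python3 -m jog '[[0,-0.004,0.04,0,-1,3,7],[0,-0.008,0.08,0.002,-2.5,7,14],[0,-0.012,0.13,0.01,-4,11,22],[0,-0.016,0.17,0.025,-5.5,15,30],[0,-0.0198,0.211,0.0446,-6.7,19.14,38.4],[0,-0.0198,0.211,0.0446,-6.7,19.14,38.4],[0,-0.0198,0.211,0.0446,-6.7,19.14,38.4],[0,-0.0198,0.211,0.0446,-6.7,19.14,38.4]]'
python3 place.py 0.07 .0235
```

```text
time_s: 30.45
position: [0.6185, -0.1321, 0.1909]
tcp_rot: [[0.881, -0.345, 0.322], [-0.324, -0.938, -0.118], [0.343, -0.0, -0.939]]
force: [-0.4, 0.1, -0.6]
opening: 0.387
grasp_force: 30.0
hover
shift [-0.0009  0.0011  0.0006] turn [-0.05 -0.07  0.09] rows>= 1
final
shift [-0.001   0.0012  0.0606] turn [-0.05 -0.07  0.09] rows>= 1
```

```bash
python3 -m jog '[[0,-0.002,0.001,0.025,0,0,0],[0,-0.002,0.001,0.05,0,0,0],[0,-0.002,0.001,0.058,0,0,0],[0,-0.002,0.001,0.0605,0,0,0],[0,-0.002,0.001,0.0615,0,0,0],[0,-0.002,0.001,0.0615,0,0,0]]'; python3 place.py 0.07 .0235|tail -1
```

```text
time_s: 31.2
position: [0.636, -0.1407, 0.1329]
tcp_rot: [[0.881, -0.347, 0.323], [-0.326, -0.938, -0.119], [0.344, -0.0, -0.939]]
force: [0.2, 0.7, -0.3]
opening: 0.388
grasp_force: 30.0
shift [ 0.0007 -0.0008 -0.0005] turn [-0.01 -0.11 -0.01] rows>= 1
```

```bash
python3 -m jog '[[0,0,0,0.001,0,0,0],[0,0,0,0.0015,0,0,0],[0,0,0,0.0015,0,0,0]]'
```

```text
time_s: 31.58
position: [0.6361, -0.1407, 0.1327]
tcp_rot: [[0.881, -0.347, 0.323], [-0.326, -0.938, -0.119], [0.344, -0.0, -0.939]]
force: [-5.1, 2.7, 9.8]
opening: 0.386
grasp_force: 30.0
```

```bash
python3 -m jog '[[0.5,0,0,0,0,0,0],[0.5,0,0,0,0,0,0],[0.5,0,0,0,0,0,0],[0.5,0,0,-0.03,0,0,0],[0.5,0,0,-0.08,0,0,0],[0.5,0,0,-0.12,0,0,0],[0.5,0,0,-0.12,0,0,0],[0.5,0,0,-0.12,0,0,0]]'
python3 chk.py
python3 - <<'E'
from go import *
rows([.4136,.1686,.25],tool(frame(13.4),0)); 
i,im,d=snap('scene');print([(r['p'],np.array(r['xyz'])) for r in models.tip_of('scene','cab_drawer0_handle')])
E
```

```text
time_s: 32.58
position: [0.5975, -0.1266, 0.2429]
tcp_rot: [[0.881, -0.347, 0.321], [-0.326, -0.938, -0.119], [0.342, -0.0, -0.94]]
force: [-1.0, -0.6, -0.0]
opening: 0.497
grasp_force: 0.0
scene deck 223 [ 35.4 -70.5] [37.8 58.7] -0.8 h [0.032  0.0363 0.0388] tilt [-0.0012 -0.046  -0.9989]
scene deck 247 [31.2  2. ] [60.1 37.4] 2.2 h [0.0323 0.0367 0.0389] tilt [-0.0044 -0.0347 -0.9994]
scene deck 256 [31.6 71. ] [35.4 59.6] -0.6 h [0.0329 0.0367 0.039 ] tilt [-0.0008  0.0418  0.9991]
top deck 186 [ 30.1 -69.5] [58.7 34.1] 0.6 h [0.0327 0.0384 0.0435] tilt [-0.001   0.0432 -0.9991]
shift [-0.2555 -0.213  -0.1012] turn [  21.43  -11.49 -122.25] rows>= 12
[(0.76, array([0.4123, 0.1642, 0.123 ]))]
```

View pics/scene_c.png

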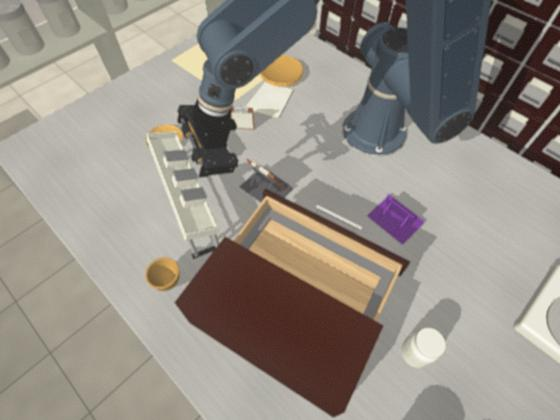

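The three boxes lie side by side on the deck at (175,155), (187,177) and (198,198), and the drawer is empty. Back to the handle bar at (338,216).

```bash
python3 -m jog '[[0.24,-0.02,-0.01,-0.02,2,-1,-10],[0.24,-0.04,-0.03,-0.04,4,-2,-20],[0.24,-0.06,-0.05,-0.05,6,-3,-30],[0.24,-0.08,-0.07,-0.06,8,-4,-40],[0.24,-0.1,-0.09,-0.07,9,-5,-50],[0.24,-0.12,-0.11,-0.08,11,-6,-60],[0.24,-0.15,-0.13,-0.09,13,-7,-70],[0.24,-0.18,-0.15,-0.1,14,-8,-80],[0.24,-0.2,-0.17,-0.1,16,-9,-90],[0.24,-0.22,-0.19,-0.1,18,-9.5,-100],[0.24,-0.24,-0.2,-0.1,19.5,-10.5,-110],[0.24,-0.2555,-0.213,-0.101,21.4,-11.5,-122],[0.24,-0.2555,-0.213,-0.101,21.4,-11.5,-122],[0.24,-0.2555,-0.213,-0.101,21.4,-11.5,-122],[0.24,-0.2555,-0.213,-0.101,21.4,-11.5,-122]]'
python3 - <<'E'
from go import *
rows([.4136,.1686,.12],tool(frame(13.4),0)); 
i,im,d=snap('wrist');W=cloud(i,d); Q=(W-[.4136,.1686,0])@frame(13.4)
ok=(Q[...,2]>.122)&(Q[...,2]<.138)&(abs(Q[...,0])<.018)&(abs(Q[...,1])<.065)
q=Q[ok];print(len(q),np.percentile(q,[2,50,98],axis=0))
E
```

```text
time_s: 34.65
position: [0.4147, 0.1678, 0.2507]
tcp_rot: [[-0.225, 0.974, 0.003], [0.974, 0.225, -0.001], [-0.002, 0.003, -1.0]]
force: [-0.3, -0.1, -0.6]
opening: 0.239
grasp_force: 0.0
shift [ 0.0012 -0.0013  0.1307] turn [ 0.18  0.09 -0.38] rows>= 3
2151 [[-0.0062 -0.0602  0.1276]
 [-0.0002  0.008   0.131 ]
 [ 0.0161  0.0608  0.133 ]]
```

```bash
python3 -m jog '[[0.24,0.001,-0.0015,0.04,0,0,0],[0.24,0.001,-0.0015,0.09,0,0,0],[0.24,0.001,-0.0015,0.13,0,0,0],[0.24,0.001,-0.0015,0.13,0,0,0],[0,0.001,-0.0015,0.13,0,0,0],[0,0.001,-0.0015,0.13,0,0,0],[0,0.001,-0.0015,0.13,0,0,0]]'
python3 -m jog '[[0,0,0.02,0,0,0,0],[0,0,0.05,0,0,0,0],[0,0,0.08,0,0,0,0],[0,0,0.11,0,0,0,0],[0,0,0.135,0,0,0,0],[0,0,0.15,0,0,0,0],[0,0,0.15,0,0,0,0]]'
python3 -m jog '[[0,0,0.003,0,0,0,0],[0,0,0.005,0,0,0,0],[0,0,0.005,0,0,0,0]]'
```

```text
time_s: 35.58
position: [0.4138, 0.1689, 0.1221]
tcp_rot: [[-0.228, 0.974, 0.006], [0.974, 0.228, -0.001], [-0.002, 0.006, -1.0]]
force: [-1.2, -2.1, 4.8]
opening: 0.113
grasp_force: 30.0
time_s: 36.45
position: [0.5609, 0.2041, 0.1222]
tcp_rot: [[-0.227, 0.974, 0.007], [0.974, 0.227, 0.001], [-0.001, 0.007, -1.0]]
force: [0.2, 1.4, 2.9]
opening: 0.117
grasp_force: 30.0
time_s: 36.83
position: [0.5634, 0.2047, 0.1222]
tcp_rot: [[-0.228, 0.974, 0.004], [0.974, 0.228, 0.0], [-0.001, 0.003, -1.0]]
force: [-1.6, 2.7, 6.0]
opening: 0.113
grasp_force: 30.0
```

```bash
python3 -m jog '[[0,0,0.002,0,0,0,0],[0,0,0.004,0,0,0,0],[0,0,0.004,0,0,0,0]]'
```

```text
time_s: 37.2
position: [0.5655, 0.2052, 0.1221]
tcp_rot: [[-0.228, 0.974, -0.001], [0.974, 0.228, -0.001], [-0.001, -0.001, -1.0]]
force: [-4.5, 2.4, 8.1]
opening: 0.114
grasp_force: 30.0
```

```bash
python3 -m jog '[[0,0,0.002,0,0,0,0],[0,0,0.003,0,0,0,0],[0,0,0.003,0,0,0,0]]'
```

```text
time_s: 37.58
position: [0.5655, 0.2052, 0.1221]
tcp_rot: [[-0.228, 0.974, -0.007], [0.974, 0.228, -0.003], [-0.001, -0.007, -1.0]]
force: [-10.0, 0.1, 14.0]
opening: 0.111
grasp_force: 30.0
```

The position has stopped advancing while the force builds, so the drawer is shut. I release, rise and check everything.

```bash
python3 -m jog '[[0.24,0,0,0,0,0,0],[0.24,0,0,0,0,0,0],[0.24,0,0,0,0,0,0],[0.24,0,0,-0.04,0,0,0],[0.24,0,0,-0.09,0,0,0],[0.24,-0.05,-0.05,-0.12,0,0,0],[0.24,-0.05,-0.1,-0.14,0,0,0],[0.24,-0.05,-0.1,-0.14,0,0,0]]'
python3 chk.py
python3 - <<'E'
from go import *
i,im,d=snap('wrist');W=cloud(i,d); F=frame(13.4); Q=(W-[.5655,.2052,0])@F
ok=(Q[...,2]>.122)&(Q[...,2]<.138)&(abs(Q[...,0])<.018)&(abs(Q[...,1])<.065)
q=Q[ok];print(len(q),np.percentile(q,[2,50,98],axis=0) if len(q) else '')
o=np.array([.424,-.091,0]);F=frame(4)
i,im,d=snap('scene','fin.png'); W=cloud(i,d)
print([(r['p'],np.array(r['xyz'])) for t in('cab_drawer0_handle','cab') for r in models.tip_of('scene',t)])
print([(r['p'],np.array(r['xyz'])) for t in('pan','jar') for r in models.tip_of('scene',t)])
for r in models.outline_of('scene','board')[:3]:
    Q=W[r['mask']];Q=Q[~np.isnan(Q[:,0])];q=(Q-o)@F
    if len(q)>20: print(r['p'],np.percentile(q,[2,98],axis=0),np.linalg.svd(q-q.mean(0),full_matrices=False)[2][2])
E
```

```text
time_s: 38.58
position: [0.482, 0.1333, 0.2624]
tcp_rot: [[-0.226, 0.974, 0.004], [0.974, 0.226, -0.001], [-0.002, 0.004, -1.0]]
force: [0.7, 0.3, -0.0]
opening: 0.241
grasp_force: 0.0
scene deck 216 [ 35.  -70.9] [37.2 58. ] -1.3 h [0.0324 0.0366 0.0387] tilt [0.0171 0.055  0.9983]
scene deck 245 [31.3  2.4] [59.5 35.8] 0.9 h [0.0323 0.0367 0.039 ] tilt [0.0098 0.0578 0.9983]
scene deck 263 [31.3 70.6] [36.  59.3] -0.7 h [0.0335 0.0368 0.039 ] tilt [0.0024 0.0374 0.9993]
scene drawer 212 [570.9 193.9] [28.4 96.1] -63.4 0.12936552580270616
top deck 190 [26.7 71.1] [59.1 32.7] 0.2 h [0.0337 0.0384 0.0435] tilt [ 0.0045 -0.0349  0.9994]
top deck 178 [26.4  2.5] [58.8 33.5] 0.7 h [0.0337 0.0384 0.0439] tilt [-0.0162  0.0163 -0.9997]
top deck 182 [ 30.  -69.2] [58.8 33.5] 1.5 h [0.0323 0.0382 0.0426] tilt [ 0.0051 -0.0754 -0.9971]
2417 [[-0.0051 -0.0606  0.1265]
 [-0.0005  0.0075  0.131 ]
 [ 0.0158  0.06    0.1332]]
[(0.71, array([0.5678, 0.204 , 0.1267])), (0.7, array([0.7005, 0.2311, 0.0041]))]
[(0.51, array([ 0.5267, -0.4599,  0.0032])), (0.98, array([0.5041, 0.5029, 0.0007]))]
0.94 [[-0.152  -0.2506  0.0069]
 [-0.1111 -0.1948  0.0948]] [-0.8048 -0.5935  0.0048]
0.61 [[ 0.0175 -0.0235  0.1131]
 [ 0.0273  0.0451  0.1257]] [0.777  0.0095 0.6294]
```

View pics/fin.png

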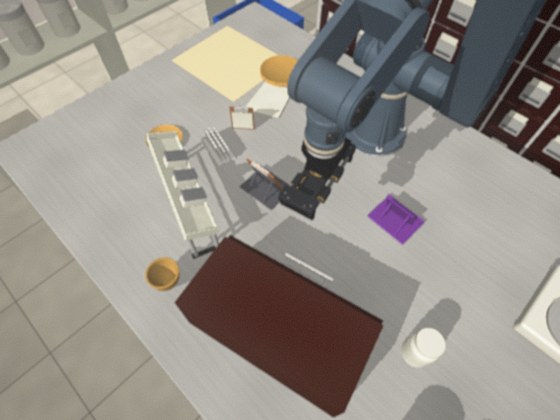

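The final picture shows the drawer shut with its handle at (310,266), the three boxes on the rack at (176,156), (186,175) and (193,194), the board on the dark easel at (263,170), and the pan and jar unmoved. I hand in.

```bash
python3 -c "
from rig import workorder
print(workorder.hand_in())"
```

```text
the job is handed in; nothing more can be done
None
```

The job is handed in, with no verdict returned: by my last measurements the board leans on the dark easel, all three granule boxes lie flat on the rack against the lip, the drawer is shut, and the pan and jar were not moved.

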